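# Clamp the polishing fixture in its cam-lock nest

## Robot

A 6-joint arm with a two-finger parallel gripper is mounted at the origin on a cart in front of the work surface, level with it; the furniture and walls round the work are solid. World frame = base frame: x ahead of the robot, y to its left, z up, the work surface at z = 0. Lengths are in m, angles in rad, forces in N, time in s.
With the tool pointing down it reaches from about 0.425 to 0.95 m from the base axis. Payload 3.5 kg.
Tool frame: the origin (TCP) lies midway between the tips of the shut fingers; the grasp point (between the pads) lies 19 mm behind it; z points along the fingers, y is the direction in which the jaws open and shut (so a half turn about z gives the same grasp; the last joint's range is limited). The gripper opens to 85 mm and grips with 20 to 120 N. Pads are 22 mm wide; open, the fingers measure 114 mm over their backs; the gripper's body (76 mm by 85 mm) begins 54 mm behind the grasp point. The pads swing forward as they close: fully open they stand 13 mm farther back than shut.
Start: joints at [1.079, 0.286, 1.577, -0, 1.279, -0.15], TCP at [0.226, 0.636, 0.231] pointing down, gripper open.
Joint ranges: [-2.77, 2.77], [-0.9, 2.22], [0.21, 2.48], [-1.53, 4.67], [0.24, 2.81], [-2.84, 2.84]. Speed limits (rad/s): [2.79, 2.79, 3.14, 3.14, 3.14, 3.14].

## Interface

Orientations are given as a unit quaternion [x, y, z, w].
In Python, from plant import * gives the robot as it stands.
- The arm moves only by the shell command python3 -m jog 'ROWS' [FORCE]. ROWS is a JSON object of lists of equal length, an entry for each row: "travel": the shift along the world's x, y, z in mm, a list of three; "dr": the turn, a rotation vector about the world's x, y, z in degrees, a list of three; "jaw": the closure in counts, from 0 (fully open) to 255 (shut). In form: {"travel": [[x, y, z], ...], "dr": [[wx, wy, wz], ...], "jaw": [jaw, ...]}. A call has 1 to 5 rows; each row shifts and turns the commanded pose from where the row before left it; what a row does not reach is not made up. A row lasts 1/12 s, in which the tool goes at most 41.7 mm and 7.16 degrees, less where a joint would pass 70% of its speed; a pose out of reach is approached as far as the arm can. A call is refused whole if a number of a shift passes 41.7 or a number of a turn 7.16, either way. A call with a gripper value outside its range is refused whole. The fingers move at their own pace and stop on an object; FORCE is the grip in N (left out, the last holds). Time passes only in rows, so rows that do not move let the fingers close. It gives the time, the measured TCP pose, the force and the opening at its end, in the units of the state.
- get_state(): the state, without advancing time (a new reading comes with each control period).
- read_camera(name): name is "scene" or "top" or "wrist"; returns the picture (480x640x3 uint8, red, green, blue); there is no depth.
- camera_info(name): a dict with "K" (3x3 intrinsics, pixels), "R" (3x3) and "t" (3): a world point X has camera coordinates R X + t; the wrist camera has in their place "mount" (4x4, takes a point from camera to tool coordinates, whose origin is the TCP and whose axes are the flange's). Camera axes: x right, y down, z forward; pixel columns grow to the right and rows downward; lengths in m; the calibration is good to about 2 mm. A picture is of the moment at which its call begins: read the wrist's pose just before it. camera_info takes no time and is no camera call.
- sign_off(): hands the job in, once; it reports no verdict.
The state is a dict: "time": time; "qpos": joint angles; "dq": joint speeds; "joint_efforts": joint torques, N m; "eef_pos": TCP position; "tcp_rot": TCP orientation; "contact_force": force on the tool from outside, world axes, zero at the start; "wrist_torque": the same for the moment, N m; "opening": opening from 0.0 (shut) to 1.0 (fully open).
Only numpy, scipy, OpenCV 4.12 (cv2) and the standard library are available. Lean on these libraries where they do the work, as an engineer would, in place of code of your own. Each camera call takes 0.05 s, during which the arm holds its last target. There are 200 camera calls.

## Task

The square polishing fixture lies loose in the loading nest: clamp it without picking anything up. Swing the cam lever all the way back so that the eccentric stands at its low point and lets the follower through, push the slide forward by its thumb plate until its jaw has seated the fixture squarely against the two stop pins, then swing the cam lever all the way forward again to lock the slide behind it. Never touch the fixture with its ferrules yourself - only the jaw moves it - and leave everything that stands around where it is.

Things in the scene. Friction and masses are not known exactly. Their poses are not given: they have to be found in the camera images.
- nest: Loading nest: aluminium plate 340 x 190 mm, top 15 mm above the worktop, fixed. Origin on the worktop, 5 mm ahead of the plate's middle; x = forward (from thumb plate to stop pins), y = left of forward (lever side), z up. Side rails: inner faces y = +-70 mm, tops at 26 mm. Slide on y = 0. Only lever knob and thumb plate stand higher than 60 mm.
- stop_pins (a point): On the nest, midway between the two 12 mm stop pins at the height of the plate's top, level with the pins' near faces: x = 140 mm in the nest's frame. The pins stand at y = +-42 mm, tops 35 mm above the worktop. The seated fixture's far edge lies against them.
- cam_lever (a joint): Lever angle, rad: 0 at its back stop (eccentric at its low point, roller can pass), growing clockwise from above to 2.10 at its forward stop (high point: blocks the roller before the push, holds it forward after it). Starts at 1.75 to 2.08. Stiff: 0.35 N m, 4 N at the knob, stays where left; from 1.5 up, closing on the pushed-in slide, it squeezes the jaw's spring (1 to 2 N more).
- cam_pivot (a point): On the vertical pivot axis of the cam, 50 mm above the worktop; in the nest's frame at x = -115, y = 27.5 mm.
- lever_knob (a point): Centre of the black upright knob on the lever's end: 22 mm across, 52 to 88 mm above the worktop, this point at 69 mm, 95 mm from the pivot axis. The arm below it (13 mm wide) is at 41 to 47 mm. Pivot to knob points 165 deg counterclockwise from the nest's +x (backwards) at joint 0, and 45 deg (to the side and forwards) at 2.10.
- follower_slide (a joint): Travel of the slide, m: 0 fully back, 0.063 at its forward stop; starts at 0 to 0.008. The cam's high point stops its roller at about 0.017. Friction 3 N. The jaw meets the seated fixture at 0.0595; beyond that it squeezes the jaw's spring (15 N at the forward stop); let go, the slide may creep back to 0.059. The locked cam drives it to 0.062.
- thumb_plate (a point): Middle of the back face (the face to push, looking along the nest's -x) of the upright thumb plate at the slide's back end: 8 mm thick, 40 mm wide, 20 to 66 mm above the worktop, this point at 47 mm. Moves with the slide; starts behind the nest's edge, over free worktop.
- jaw: Sprung jaw at the slide's front, 62 mm wide with white plastic face, 16 to 30 mm above the worktop. Origin: on the slide's centre line at the worktop's height; contact face 18 mm ahead of it along the nest's x. Preload 5 N, then 2 N per mm, 5 mm travel.
- polish_fixture: Square polishing fixture, 136 x 136 mm, plate 8 mm thick with a green field of small upright ferrules (19 mm overall), about 0.4 kg, loose on the nest between the rails, 16 to 38 mm short of the stop pins. Origin: centre of its underside; seated it is at x = 72 mm in the nest's frame. Not to be touched by the robot.
- loupe: Bystander: black standing loupe, 40 mm wide, 40 mm high; origin: centre of its underside.
- weight_0: Bystander: brass-coloured knob weight, 36 mm wide, 46 mm high; origin: centre of its underside.
- dropper_0: Bystander: small brown dropper bottle with white top, 30 mm wide, 92 mm high; origin: centre of its underside.
- hex_block: Bystander: light metal block holding hex keys, 36 x 60 mm, 82 mm high; origin: centre of its underside.
- tweezers_0: Bystander: black tweezers lying on the worktop, 14 x 127 x 10 mm; origin: centre of its underside.
- ring_plate_4: Bystander: black round ring plate with a knob in its middle, 148 mm wide, 24 mm high, lying near the front right of the worktop; origin: centre of its underside.

How it is judged:
On the way, in this order (a step that is already met when the one before it is completed fails the run):
1. the cam lever has been swung back and the eccentric stands at its low point, with the slide still back (value of joint cam_lever below 0.35 rad and value of joint follower_slide below 0.03 m), for 0.1 s.
2. the slide has been pushed forward and its jaw has seated the fixture against the stop pins (value of joint follower_slide above 0.057 m and x of polish_fixture in the frame of nest between 0.07 and 0.0745 m), for 0.1 s.
At the end, for the whole second after the job is handed in: Cam lever at its locked end (joint above 1.85 rad), slide forward (above 0.060 m), jaw pressing on the fixture (over 4 N), fixture flat and at rest against the stop pins (origin 70 to 74.5 mm forward in the nest's frame) (value of joint cam_lever above 1.85 rad and value of joint follower_slide above 0.06 m and contact force between jaw and polish_fixture above 4 N and x of polish_fixture in the frame of nest between 0.07 and 0.0745 m and angle between polish_fixture's own z axis and vertical below 0.05 rad and z of polish_fixture in the frame of nest below 0.019 m and linear speed of polish_fixture below 0.01 m/s); the robot touches nothing.
It fails at once if the robot touches the polishing fixture (contact force between polish_fixture and the fingers above 0.5 N or contact force between polish_fixture and the arm above 0.5 N).
It fails at once if the fixture is lifted out of the nest or tipped (angle between polish_fixture's own z axis and vertical above 0.12 rad or z of polish_fixture in the frame of nest above 0.027 m).
It fails at once if a thing standing around the nest is moved by more than 25 mm (distance of any of loupe, weight_0, dropper_0, hex_block, tweezers_0, ring_plate_4 from where it was at the start of the episode above 0.025 m).
It also fails if it takes over 66 s, if anything falls off the work surface, if the arm or the gripper's body presses on something with over 40 N, if the wrist force passes 120 N, or if a joint passes its speed limit or range.

## Working session

There is one attempt and no reset: what is moved stays moved. The work goes in short steps, Python scripts to look and compute and a shell command to move; the robot and the scene stay as the last step left them, time stands still between calls to the robot, and variables do not carry over. Pictures are saved under pics/ and viewed, about 8 in all and at most 12, crops included, and the job is handed in when it is done.

```bash
mkdir -p pics; ls; python3 - <<'E'
from plant import *
import cv2,numpy as np
for n in("top","scene"):
    im=read_camera(n); cv2.imwrite(f"pics/{n}0.png",im[:,:,::-1])
    c=camera_info(n); print(n,np.round(c["K"],1).tolist(),np.round(c["R"],3).tolist(),np.round(c["t"],3).tolist())
print(camera_info("wrist")); s=get_state(); print(s)
E
```

```text
pics
top [[599.6, 0.0, 320.1], [0.0, 599.6, 239.5], [0.0, 0.0, 1.0]] [[0.023, -1.0, 0.001], [-0.983, -0.023, -0.182], [0.182, 0.003, -0.983]] [-0.112, 0.596, 1.324]
scene [[522.1, 0.0, 323.9], [0.0, 522.1, 230.4], [0.0, 0.0, 1.0]] [[0.455, -0.891, 0.001], [-0.576, -0.296, -0.762], [0.679, 0.346, -0.648]] [-0.341, 0.353, 0.682]
{'K': array([[428.9957614 ,   0.        , 317.62213708],
       [  0.        , 428.9957614 , 241.2278541 ],
       [  0.        ,   0.        ,   1.        ]]), 'mount': array([[-3.00440020e-04, -9.51971614e-01, -3.06186147e-01,
         7.88621704e-02],
       [ 9.99999699e-01, -6.67895198e-05, -7.73575829e-04,
         2.16772418e-04],
       [ 7.15972204e-04, -3.06186287e-01,  9.51971347e-01,
        -1.42509641e-01],
       [ 0.00000000e+00,  0.00000000e+00,  0.00000000e+00,
         1.00000000e+00]])}
{'time': 0.1, 'qpos': array([ 1.07898094e+00,  2.87091413e-01,  1.57803761e+00, -1.93879770e-05,
        1.27862826e+00, -1.49976263e-01]), 'dq': array([-1.00954154e-03, -1.04679787e-03, -2.97902673e-03,  2.75418766e-05,
       -3.79601101e-03,  1.16747519e-03]), 'joint_efforts': array([ 3.85202393e-04, -4.07295227e+01, -2.93702960e+01, -1.67160797e-04,
        3.36100740e-03,  1.32945354e-05]), 'eef_pos': array([0.22594679, 0.63541973, 0.23007216]), 'tcp_rot': array([ 1.70085721e-01,  9.85428676e-01, -1.02999242e-03, -3.32573550e-04]), 'contact_force': array([-0.49197251, -0.84113846, -0.43027842]), 'wrist_torque': array([-0.01117199,  0.00842097,  0.02424216]), 'opening': 1.0025060091148186}
```

View pics/top0.png

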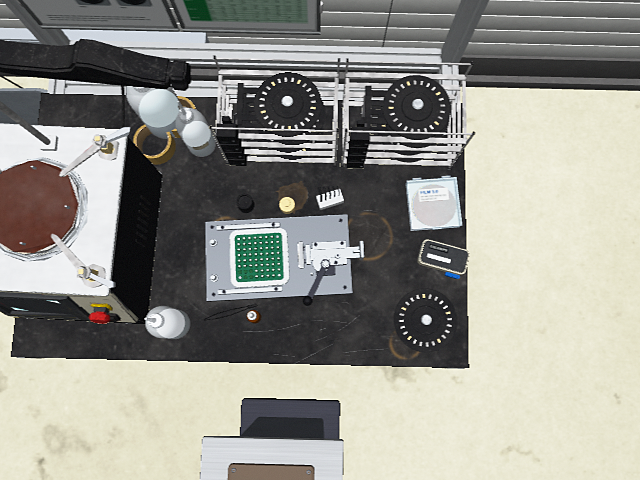

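View pics/scene0.png

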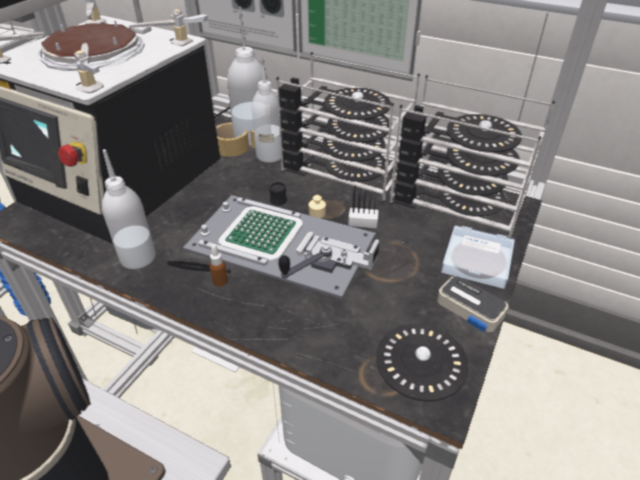

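The top view shows the nest with forward pointing image-left (world +y). Its corners are near (207,222), (349,214), (353,294) and (207,300), the knob is near (307,299) and the thumb plate near (362,250). The scene view has the knob near (285,264) and the thumb plate near (373,252). I'll enlarge both views to get cleaner pixels.

```bash
cat > h.py <<'E'
from plant import *
import cv2,numpy as np
from scipy.spatial.transform import Rotation as Rot
def cam(n,s=None):
    c=camera_info(n); K=np.array(c["K"])
    if n!="wrist": R=np.array(c["R"]);t=np.array(c["t"])
    else:
        s=s or get_state(); T=np.eye(4);T[:3,:3]=Rot.from_quat(s["tcp_rot"]).as_matrix();T[:3,3]=s["eef_pos"]
        M=np.linalg.inv(T@np.array(c["mount"]));R=M[:3,:3];t=M[:3,3]
    return K,R,t
def ray(C,uv):
    K,R,t=C; d=R.T@np.linalg.solve(K,[*uv,1]); return -R.T@t,d/np.linalg.norm(d)
def onz(C,uv,z):
    o,d=ray(C,uv); return o+d*(z-o[2])/d[2]
def tri(rs):
    A=sum(np.eye(3)-np.outer(d,d) for o,d in rs);b=sum((np.eye(3)-np.outer(d,d))@o for o,d in rs);return np.linalg.solve(A,b)
def proj(C,X):
    K,R,t=C;p=K@(R@np.array(X)+t);return p[:2]/p[2]
E
python3 - <<'E'
import cv2,numpy as np
a=cv2.imread("pics/top0.png")[205:310,200:370];b=cv2.imread("pics/scene0.png")[190:295,180:390]
A=cv2.resize(a,None,fx=4,fy=4,interpolation=cv2.INTER_CUBIC)  # 680x420
cv2.imwrite("pics/ta.png",A)
from h import *
C=cam("top")
for uv in [(207,222),(349,214),(353,294),(207,300)]: print(onz(C,uv,.015).round(4))
im=cv2.imread("pics/top0.png");hsv=cv2.cvtColor(im,cv2.COLOR_BGR2HSV)
m=cv2.inRange(hsv,(60,120,40),(90,255,255));m[:200]=0
p=cv2.findNonZero(m);r=cv2.minAreaRect(p);print("green",r,onz(C,r[0],.03).round(4))
print("knob",tri([ray(C,(307,299)),ray(cam("scene"),(285,264))]).round(4))
E
```

```text
[0.6423 0.1718 0.015 ]
[ 0.6696 -0.1656  0.015 ]
[ 0.479  -0.1775  0.015 ]
[0.4573 0.1613 0.015 ]
green ((258.35748291015625, 257.0068054199219), (46.8516731262207, 46.75654602050781), 87.27368927001953) [0.5587 0.0446 0.03  ]
knob [ 0.4604 -0.0713  0.0645]
```

View pics/ta.png

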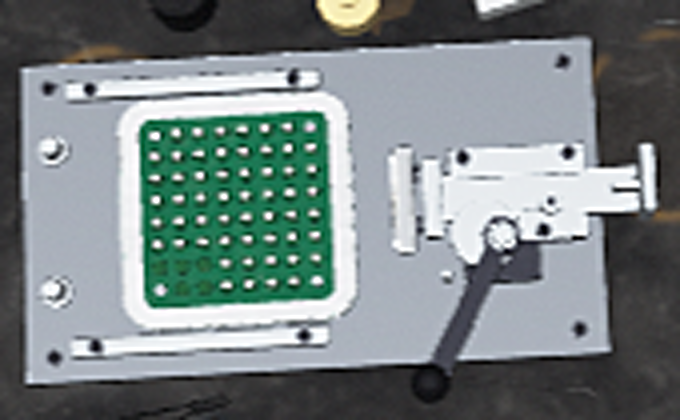

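```bash
python3 - <<'E'
from h import *
C=cam("top");S=cam("scene")
f=lambda x,y:(200+(x-1.5)/4,205+(y-1.5)/4)
w=np.array([onz(C,f(*p),.015)[:2] for p in[(22,68),(590,38),(610,352),(27,383)]])*1e3
n=np.array([(165,-95),(-175,-95),(-175,95),(165,95)],float)
wc=w.mean(0);nc=n.mean(0);H=(n-nc).T@(w-wc)
U,_,V=np.linalg.svd(H);R=V.T@np.diag([1,np.linalg.det(V.T@U.T)])@U.T
t=wc-R@nc;yaw=np.degrees(np.arctan2(R[1,0],R[0,0]))
print("nest",t,yaw,"resid",(w-(n@R.T+t)).round(1).tolist())
np.savez("nest.npz",R=R,t=t)
N=lambda p:(R.T@(np.array(p)[:2]*1e3-t)).round(1)
piv=R@[-115,27.5]+t;print("pivot",piv, "img pivot z.055",onz(C,f(502,233),.055).round(4),N(onz(C,f(502,233),.055)))
k=onz(C,f(430,382),.08);print("knob ray z.08",k.round(4),N(k)); k2=tri([ray(C,f(430,382)),ray(S,(285,263))]);print("tri",k2.round(4),N(k2))
for k in(k,k2):
    d=N(k)-[-115,27.5];a=np.degrees(np.arctan2(d[1],d[0]));print("len",np.hypot(*d),"ang",a,"lever",np.radians(165-a))
th=onz(C,f(652,176),.066);print("thumb",th.round(4),N(th),"tri",tri([ray(C,f(650,176)),ray(S,(374,245))]).round(4))
print("pins",[N(onz(C,f(*p),.035)) for p in[(54,149),(56,290)]])
print("bottle top",tri([ray(C,(153,322)),ray(S,(113,183))]).round(3),"base",onz(S,(135,255),0).round(3))
print("machine front",onz(C,(140,322),0).round(3),onz(S,(95,232),0).round(3),onz(S,(5,205),0).round(3))
print("dropper",onz(C,(252,316),.09).round(3))
for a in [165,135,105,75,50,45]:
    print(a,(piv+R@(95*np.array([np.cos(np.radians(a)),np.sin(np.radians(a))]))).round(0),"world ang",a+yaw)
E
```

```text
nest [562.33941893   5.59505508] 94.36401791778633 resid [[-1.4, -1.0], [-1.2, 0.6], [1.2, 0.7], [1.4, -0.2]]
pivot [ 543.66982739 -111.16408312] img pivot z.055 [ 0.5448 -0.1109  0.055 ] [-114.8   26.3]
knob ray z.08 [ 0.457  -0.0726  0.08  ] [-70. 111.]
tri [ 0.4579 -0.0723  0.0695] [-69.8 110.1]
len 94.85383492510991 ang 61.67878876199121 lever 1.80329532325182
len 94.1583772162626 ang 61.311838019218776 lever 1.8096998219058376
thumb [ 0.5779 -0.1953  0.066 ] [-2.015e+02 -2.000e-01] tri [ 0.5774 -0.1933  0.0663]
pins [array([142.7, -39.8]), array([143.3,  42.9])]
bottle top [0.398 0.237 0.18 ] base [0.402 0.244 0.   ]
machine front [0.404 0.317 0.   ] [0.418 0.368 0.   ] [0.395 0.616 0.   ]
dropper [0.419 0.047 0.09 ]
165 [ 526. -205.] world ang 259.3640179177863
135 [ 482. -183.] world ang 229.36401791778633
105 [ 454. -143.] world ang 199.36401791778633
75 [450. -94.] world ang 169.36401791778633
50 [466. -56.] world ang 144.36401791778633
45 [472. -49.] world ang 139.36401791778633
```

```bash

python3 -m jog '{"travel":[[0,-20,22],[0,-20,22],[0,-20,22],[0,-20,22],[0,-20,22]],"dr":[[0,0,-7.1],[0,0,-7.1],[0,0,-7.1],[0,0,-7.1],[0,0,-7.1]],"jaw":[130,130,130,130,130]}' 20
python3 -m jog '{"travel":[[8,-36,0],[8,-36,0],[8,-36,0],[8,-36,0],[8,-36,0]],"dr":[[0,0,-7.1],[0,0,-7.1],[0,0,-7.1],[0,0,-7.1],[0,0,-7.1]],"jaw":[130,130,130,130,130]}'
```

```text
time: 0.52
eef_pos: [0.2259, 0.5347, 0.3415]
tcp_rot: [0.465, 0.885, -0.001, -0.0]
contact_force: [0.4, -0.9, 1.2]
opening: 0.493
time: 0.93
eef_pos: [0.2659, 0.3542, 0.3407]
tcp_rot: [0.713, 0.702, -0.0, 0.0]
contact_force: [0.8, -0.0, 0.1]
opening: 0.491
```

Moves track well.

```bash

python3 -m jog '{"travel":[[28,-36,0],[28,-36,0],[28,-36,0],[28,-36,0],[28,-36,0]],"dr":[[0,0,-7.1],[0,0,-7.1],[0,0,-7.1],[0,0,-7.1],[0,0,-7.1]],"jaw":[130,130,130,130,130]}'
python3 -m jog '{"travel":[[10,-36,-20],[10,-36,-20],[10,-36,-20],[10,-36,-20],[10,-36,-20]],"dr":[[0,0,-7.1],[0,0,-7.1],[0,0,-7.1],[0,0,-7.1],[0,0,-7.1]],"jaw":[130,130,130,130,130]}'
python3 -m jog '{"travel":[[0,-14,-20],[0,-14,-20],[0,-14,-20],[0,-14,-20],[0,-13,-20]],"dr":[[0,0,-7.1],[0,0,-7.1],[0,0,-7.1],[0,0,-7.1],[0,0,-7.1]],"jaw":[130,130,130,130,130]}'
python3 - <<'E'
from h import *
s=get_state();C=cam("wrist",s);im=read_camera("wrist")[:,:,::-1].copy()
print(s["eef_pos"],s["qpos"].round(2))
for z in(.056,.088): print(proj(C,[.4575,-.0725,z]))
cv2.imwrite("pics/w1.png",im)
E
```

```text
time: 1.35
eef_pos: [0.3945, 0.1897, 0.3411]
tcp_rot: [0.893, 0.451, 0.0, -0.0]
contact_force: [1.2, 0.4, -0.3]
opening: 0.493
time: 1.77
eef_pos: [0.443, 0.0128, 0.2419]
tcp_rot: [0.988, 0.157, 0.0, -0.0]
contact_force: [1.6, -0.1, 1.2]
opening: 0.493
time: 2.18
eef_pos: [0.4428, -0.0552, 0.1417]
tcp_rot: [0.988, -0.152, -0.0, -0.0]
contact_force: [0.3, 0.2, -0.4]
opening: 0.489
[ 0.44279325 -0.05521459  0.14171795] [-0.35 -0.14  2.2  -0.    1.08  1.52]
[339.81370679 215.74327627]
[343.1675536  232.40964048]
```

View pics/w1.png

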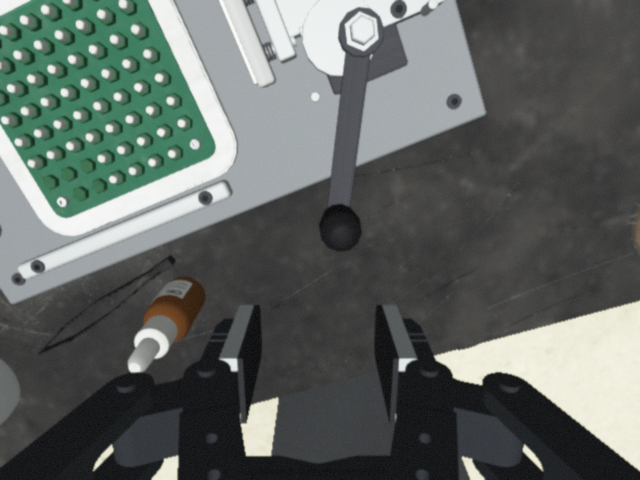

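The wrist view shows the knob at (340,227), where the estimate predicted it. I'll descend around it and grip lightly.

```bash

python3 -m jog '{"travel":[[14.5,-17.3,0],[0,0,-21],[0,0,-21],[0,0,-21],[0,0,-21]],"dr":[[0,0,-6.6],[0,0,0],[0,0,0],[0,0,0],[0,0,0]],"jaw":[130,130,130,130,130]}'
python3 -m jog '{"travel":[[0,0,0],[0,0,0],[0,0,0],[0,0,0],[0,0,0]],"dr":[[0,0,0],[0,0,0],[0,0,0],[0,0,0],[0,0,0]],"jaw":[160,190,220,220,220]}' 20
python3 - <<'E'
from h import *
d=np.load("nest.npz");R,t=d["R"],d["t"];piv=R@[-115,27.5]+t
p=get_state()["eef_pos"][:2]*1e3;v=R.T@(p-piv);a0=np.degrees(np.arctan2(v[1],v[0]));L=np.hypot(*v);print(p,a0,L,get_state()["qpos"].round(2))
q=p
for k in range(1,19):
    a=min(a0+6*k,164.5);x=piv+R@(95*np.array([np.cos(np.radians(a)),np.sin(np.radians(a))]));print(k,round(a,1),(x-q).round(1),x.round(0));q=x
E
```

```text
time: 2.65
eef_pos: [0.4579, -0.0716, 0.0585]
tcp_rot: [0.979, -0.204, 0.0, -0.0]
contact_force: [-0.2, 0.5, -0.1]
opening: 0.49
time: 3.07
eef_pos: [0.4572, -0.0714, 0.0589]
tcp_rot: [0.979, -0.205, -0.0, -0.0]
contact_force: [0.2, 1.3, -7.2]
opening: 0.234
[457.15685663 -71.38626905] 60.94347507628017 95.21958097934447 [-0.37  0.04  2.21  0.    0.89  1.61]
1 66.9 [-3.5 -9.3] [454. -81.]
2 72.9 [-2.7 -9.6] [451. -90.]
3 78.9 [-1.7 -9.8] [ 449. -100.]
4 84.9 [-0.6 -9.9] [ 449. -110.]
5 90.9 [ 0.4 -9.9] [ 449. -120.]
6 96.9 [ 1.4 -9.8] [ 451. -130.]
7 102.9 [ 2.5 -9.6] [ 453. -139.]
8 108.9 [ 3.5 -9.3] [ 456. -149.]
9 114.9 [ 4.4 -8.9] [ 461. -158.]
10 120.9 [ 5.3 -8.4] [ 466. -166.]
11 126.9 [ 6.2 -7.8] [ 472. -174.]
12 132.9 [ 6.9 -7.1] [ 479. -181.]
13 138.9 [ 7.7 -6.4] [ 487. -187.]
14 144.9 [ 8.3 -5.5] [ 495. -193.]
15 150.9 [ 8.8 -4.6] [ 504. -197.]
16 156.9 [ 9.2 -3.7] [ 513. -201.]
17 162.9 [ 9.6 -2.7] [ 523. -204.]
18 164.5 [ 2.5 -0.5] [ 525. -204.]
```

```bash

python3 -m jog '{"travel":[[-3.5,-9.3,0],[-2.7,-9.6,0],[-1.7,-9.8,0],[-0.6,-9.9,0],[0.4,-9.9,0]],"dr":[[0,0,6],[0,0,6],[0,0,6],[0,0,6],[0,0,6]],"jaw":[220,220,220,220,220]}'
python3 -m jog '{"travel":[[1.4,-9.8,0],[2.5,-9.6,0],[3.5,-9.3,0],[4.4,-8.9,0],[5.3,-8.4,0]],"dr":[[0,0,6],[0,0,6],[0,0,6],[0,0,6],[0,0,6]],"jaw":[220,220,220,220,220]}'
```

```text
time: 3.48
eef_pos: [0.4496, -0.1194, 0.0589]
tcp_rot: [0.998, 0.057, 0.001, -0.001]
contact_force: [4.0, 4.3, -9.6]
opening: 0.234
time: 3.9
eef_pos: [0.4671, -0.1649, 0.0589]
tcp_rot: [0.95, 0.313, 0.001, -0.002]
contact_force: [3.4, 6.5, -7.1]
opening: 0.236
```

```bash

python3 -m jog '{"travel":[[6.2,-7.8,0],[6.9,-7.1,0],[7.7,-6.4,0],[8.3,-5.5,0],[8.8,-4.6,0]],"dr":[[0,0,6],[0,0,6],[0,0,6],[0,0,6],[0,0,6]],"jaw":[220,220,220,220,220]}'
python3 -m jog '{"travel":[[9.2,-3.7,0],[8,-2.3,0],[0,0,0]],"dr":[[0,0,6],[0,0,6],[0,0,0]],"jaw":[220,220,220]}'
python3 - <<'E'
from h import *
d=np.load("nest.npz");R,t=d["R"],d["t"];piv=R@[-115,27.5]+t
p=get_state()["eef_pos"][:2]*1e3;v=R.T@(p-piv);a0=np.degrees(np.arctan2(v[1],v[0]));L=np.hypot(*v);print(p,a0,L,np.radians(165-a0),get_state()["qpos"].round(2))
q=R@[-201.5,0]+t; print("thumb",q,"fwd",R[:,0])
im=read_camera("top")[200:310,200:380,::-1];cv2.imwrite("pics/t2.png",cv2.resize(im,None,fx=4,fy=4,interpolation=cv2.INTER_CUBIC))
E
```

```text
time: 4.32
eef_pos: [0.5047, -0.1955, 0.0588]
tcp_rot: [0.836, 0.548, 0.001, -0.003]
contact_force: [1.9, 8.0, -3.9]
opening: 0.234
time: 4.57
eef_pos: [0.5231, -0.2017, 0.0589]
tcp_rot: [0.775, 0.632, 0.002, -0.001]
contact_force: [4.4, 6.4, -5.8]
opening: 0.233
[ 523.07811317 -201.68960115] 162.8210441756558 92.8379669654434 0.03802995339031351 [-0.55  0.25  1.97  0.01  0.92 -0.35]
thumb [ 577.67212984 -195.32074315] fwd [-0.07609286  0.99710074]
```

```bash

python3 -m jog '{"travel":[[0,0,0],[0,0,0],[0,0,25],[0,0,25],[0,0,25]],"dr":[[0,0,0],[0,0,0],[0,0,0],[0,0,0],[0,0,0]],"jaw":[170,170,170,170,170]}'
python3 -m jog '{"travel":[[31,-12,0],[31,-12,0],[0,0,-25],[0,0,-30],[0,0,-33]],"dr":[[0,0,7],[0,0,7],[0,0,2],[0,0,0],[0,0,0]],"jaw":[255,255,255,255,255]}'
python3 - <<'E'
from h import *
s=get_state();C=cam("wrist",s);im=read_camera("wrist")[:,:,::-1].copy()
d=np.load("nest.npz");R,t=d["R"],d["t"];print(R.T@(s["eef_pos"][:2]*1e3-t),s["eef_pos"],s["opening"])
cv2.imwrite("pics/w2.png",im)
im=read_camera("top")[200:310,200:380,::-1];cv2.imwrite("pics/t3.png",cv2.resize(im,None,fx=4,fy=4,interpolation=cv2.INTER_CUBIC))
E
```

```text
time: 5.03
eef_pos: [0.5224, -0.2044, 0.1364]
tcp_rot: [0.775, 0.631, 0.0, 0.001]
contact_force: [0.6, -0.7, 0.2]
opening: 0.33
time: 5.45
eef_pos: [0.5869, -0.2299, 0.049]
tcp_rot: [0.68, 0.733, 0.001, 0.004]
contact_force: [0.0, 1.2, 0.2]
opening: -0.0
[-236.64393947   -6.56873833] [ 0.58689603 -0.22986296  0.04903056] -0.0003264587491604345
```

View pics/w2.png

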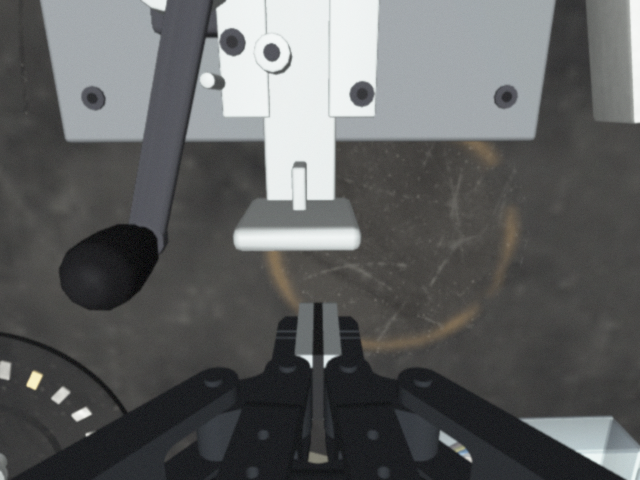

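The lever arm stands fully back and clear at left. The shut fingers (318,330) are behind the thumb plate (297,235). Next I push forward and watch the force.

```bash

python3 -m jog '{"travel":[[-1.6,7,0],[-0.5,7,0],[-0.5,7,0],[-0.5,6,0],[-0.5,6,0]],"dr":[[0,0,0],[0,0,0],[0,0,0],[0,0,0],[0,0,0]],"jaw":[255,255,255,255,255]}'
python3 -m jog '{"travel":[[-0.5,6,0],[-0.5,6,0],[-0.5,6,0],[-0.5,6,0],[-0.5,6,0]],"dr":[[0,0,0],[0,0,0],[0,0,0],[0,0,0],[0,0,0]],"jaw":[255,255,255,255,255]}'
python3 -m jog '{"travel":[[-0.4,5,0],[-0.4,5,0],[-0.3,4,0],[0,0,0]],"dr":[[0,0,0],[0,0,0],[0,0,0],[0,0,0]],"jaw":[255,255,255,255]}'
python3 - <<'E'
from h import *
s=get_state()
d=np.load("nest.npz");R,t=d["R"],d["t"];print(R.T@(s["eef_pos"][:2]*1e3-t),s["eef_pos"],s["contact_force"])
E
```

```text
time: 5.97
eef_pos: [0.5822, -0.1957, 0.0493]
tcp_rot: [0.68, 0.734, 0.0, 0.004]
contact_force: [0.6, -4.8, 3.0]
opening: -0.001
time: 6.38
eef_pos: [0.5794, -0.166, 0.0479]
tcp_rot: [0.68, 0.733, -0.0, 0.003]
contact_force: [1.4, -7.1, 4.0]
opening: 0.001
time: 6.72
eef_pos: [0.5779, -0.1508, 0.0474]
tcp_rot: [0.68, 0.733, 0.0, 0.002]
contact_force: [2.3, -4.9, 3.2]
opening: 0.001
[-157.15081774   -3.60203699] [ 0.57788907 -0.15082605  0.04738745] [ 2.34142736 -4.85391944  3.16598325]
```

```bash

for i in 1; do python3 -m jog '{"travel":[[-0.1,1.5,0],[-0.1,1.5,0],[0,0,0]],"dr":[[0,0,0],[0,0,0],[0,0,0]],"jaw":[255,255,255]}'; done
python3 -m jog '{"travel":[[-0.1,1.5,0],[-0.1,1,0],[0,0,0]],"dr":[[0,0,0],[0,0,0],[0,0,0]],"jaw":[255,255,255]}'
```

```text
time: 6.97
eef_pos: [0.5777, -0.1491, 0.0472]
tcp_rot: [0.68, 0.733, -0.0, 0.002]
contact_force: [0.6, -7.0, 4.2]
opening: 0.001
time: 7.22
eef_pos: [0.5776, -0.1478, 0.0473]
tcp_rot: [0.68, 0.734, -0.001, 0.003]
contact_force: [1.0, -10.5, 3.4]
opening: -0.0
```

```bash

python3 -m jog '{"travel":[[-0.1,1.5,0],[-0.1,1.5,0],[0,0,0]],"dr":[[0,0,0],[0,0,0],[0,0,0]],"jaw":[255,255,255]}'
python3 -m jog '{"travel":[[-0.1,1.5,0],[-0.1,1.5,0],[0,0,0]],"dr":[[0,0,0],[0,0,0],[0,0,0]],"jaw":[255,255,255]}'
python3 - <<'E'
from h import *
s=get_state();d=np.load("nest.npz");R,t=d["R"],d["t"];print(R.T@(s["eef_pos"][:2]*1e3-t),s["contact_force"])
im=read_camera("top")[200:310,200:380,::-1];cv2.imwrite("pics/t4.png",cv2.resize(im,None,fx=4,fy=4,interpolation=cv2.INTER_CUBIC))
E
```

```text
time: 7.47
eef_pos: [0.5775, -0.1461, 0.0473]
tcp_rot: [0.679, 0.734, -0.002, 0.004]
contact_force: [1.1, -13.5, 2.5]
opening: -0.003
time: 7.72
eef_pos: [0.5775, -0.146, 0.0474]
tcp_rot: [0.679, 0.734, -0.003, 0.007]
contact_force: [0.8, -23.0, -0.1]
opening: 0.003
[-152.33975718   -3.61398374] [  0.80524303 -23.01327679  -0.12183847]
```

View pics/t4.png

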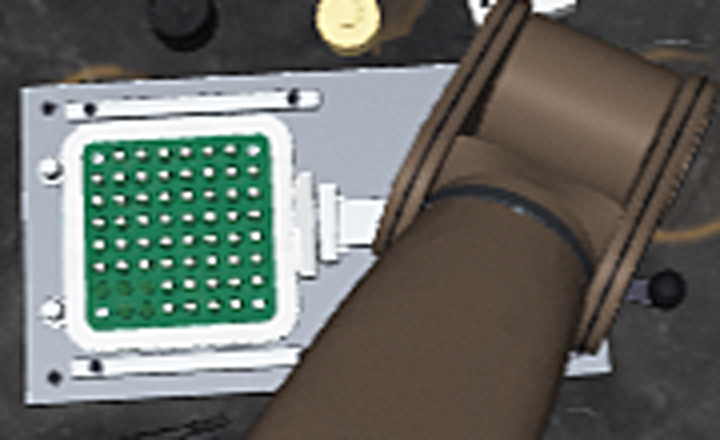

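The fixture's edge (64–78, 110–350) now lies against both pins (50,168) and (52,310). The jaw is against it, and the slide is at its stop (23 N with no motion). I'll back off and return to the knob.

```bash

python3 -m jog '{"travel":[[0.3,-8,0],[1,-14,0],[1.3,-18,0],[0,0,40],[0,0,40]],"dr":[[0,0,0],[0,0,0],[0,0,0],[0,0,0],[0,0,0]],"jaw":[255,255,255,255,255]}'
python3 -m jog '{"travel":[[-28,-8,0],[-28,-8,0],[0,0,0]],"dr":[[0,0,-7],[0,0,-7],[0,0,-3]],"jaw":[130,130,130]}'
python3 - <<'E'
from h import *
s=get_state();C=cam("wrist",s);im=read_camera("wrist")[:,:,::-1].copy()
d=np.load("nest.npz");R,t=d["R"],d["t"];piv=R@[-115,27.5]+t
print(s["eef_pos"],s["tcp_rot"].round(3),s["opening"])
for a in(165,163,160):
    x=piv+R@(95*np.array([np.cos(np.radians(a)),np.sin(np.radians(a))]));p=proj(C,[*x/1e3,.08]);print(a,x.round(1),p.round(1));cv2.circle(im,tuple(p.astype(int)),3,(0,0,255),-1)
cv2.imwrite("pics/w3.png",im)
E
```

```text
time: 8.18
eef_pos: [0.5745, -0.1774, 0.1207]
tcp_rot: [0.681, 0.733, -0.001, -0.007]
contact_force: [0.5, -1.1, 0.1]
opening: 0.003
time: 8.43
eef_pos: [0.5178, -0.1939, 0.1241]
tcp_rot: [0.783, 0.622, -0.001, -0.004]
contact_force: [0.2, 0.1, -0.7]
opening: 0.419
[ 0.5177871  -0.19390208  0.12414841] [ 0.783  0.622 -0.001 -0.004] 0.4188223444540155
165 [ 526.1 -204.5] [341.5 295.4]
163 [ 522.9 -203.9] [334.5 295.6]
160 [ 518.1 -202.6] [324.1 295.4]
```

View pics/w3.png

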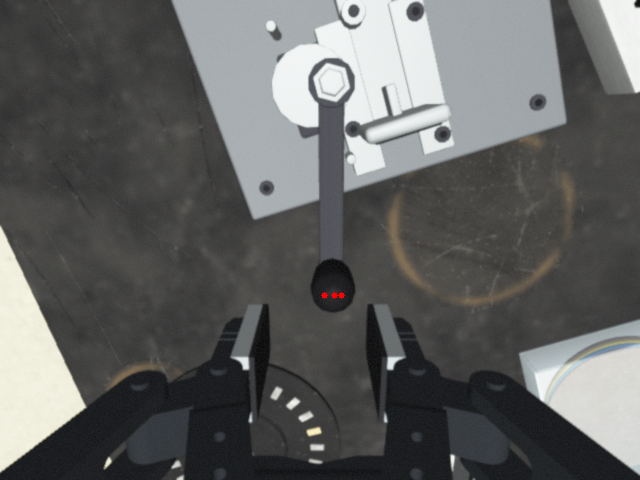

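The knob (333,285) sits at about 163° in the nest frame (lever near 0.04). Descend and grip.

```bash

python3 -m jog '{"travel":[[5.2,-10,0],[0,0,-22],[0,0,-22],[0,0,-21],[0,0,0]],"dr":[[0,0,0],[0,0,0],[0,0,0],[0,0,0],[0,0,0]],"jaw":[130,130,130,130,130]}'
python3 -m jog '{"travel":[[0,0,0],[0,0,0],[0,0,0],[0,0,0],[0,0,0]],"dr":[[0,0,0],[0,0,0],[0,0,0],[0,0,0],[0,0,0]],"jaw":[160,190,220,220,220]}' 20
python3 - <<'E'
from h import *
d=np.load("nest.npz");R,t=d["R"],d["t"];piv=R@[-115,27.5]+t
p=get_state()["eef_pos"][:2]*1e3;v=R.T@(p-piv);a0=np.degrees(np.arctan2(v[1],v[0]));L=np.hypot(*v);print(p,a0,L,get_state()["qpos"].round(2))
q=p
for k in range(1,21):
    a=a0-6*k;x=piv+R@(95*np.array([np.cos(np.radians(a)),np.sin(np.radians(a))]));print(k,round(a,1),(x-q).round(1),x.round(0));q=x
E
```

```text
time: 8.9
eef_pos: [0.5251, -0.2033, 0.0556]
tcp_rot: [0.78, 0.625, -0.001, -0.005]
contact_force: [-0.7, 0.6, -0.4]
opening: 0.486
time: 9.32
eef_pos: [0.5257, -0.2045, 0.0608]
tcp_rot: [0.78, 0.625, -0.002, -0.003]
contact_force: [-5.2, 0.4, -2.5]
opening: 0.236
[ 525.74426997 -204.53036114] 164.7679112607644 95.07148616282169 [-0.55  0.25  1.96 -0.    0.93 -0.33]
1 158.8 [-9.6  2.5] [ 516. -202.]
2 152.8 [-9.4  3.4] [ 507. -199.]
3 146.8 [-8.9  4.3] [ 498. -194.]
4 140.8 [-8.4  5.2] [ 489. -189.]
5 134.8 [-7.8  6.1] [ 482. -183.]
6 128.8 [-7.2  6.9] [ 474. -176.]
7 122.8 [-6.4  7.6] [ 468. -169.]
8 116.8 [-5.6  8.2] [ 462. -160.]
9 110.8 [-4.7  8.8] [ 458. -152.]
10 104.8 [-3.7  9.2] [ 454. -142.]
11 98.8 [-2.8  9.6] [ 451. -133.]
12 92.8 [-1.7  9.8] [ 449. -123.]
13 86.8 [-0.7  9.9] [ 449. -113.]
14 80.8 [0.3 9.9] [ 449. -103.]
15 74.8 [1.4 9.9] [450. -93.]
16 68.8 [2.4 9.7] [453. -84.]
17 62.8 [3.4 9.4] [456. -74.]
18 56.8 [4.3 8.9] [460. -65.]
19 50.8 [5.2 8.4] [466. -57.]
20 44.8 [6.1 7.8] [472. -49.]
```

```bash

python3 -m jog '{"travel":[[-9.6,2.5,0],[-9.4,3.4,0],[-8.9,4.3,0],[-8.4,5.2,0],[-7.8,6.1,0]],"dr":[[0,0,-6],[0,0,-6],[0,0,-6],[0,0,-6],[0,0,-6]],"jaw":[220,220,220,220,220]}'
python3 -m jog '{"travel":[[-7.2,6.9,0],[-6.4,7.6,0],[-5.6,8.2,0],[-4.7,8.8,0],[-3.7,9.2,0]],"dr":[[0,0,-6],[0,0,-6],[0,0,-6],[0,0,-6],[0,0,-6]],"jaw":[220,220,220,220,220]}'
python3 -m jog '{"travel":[[-2.8,9.6,0],[-1.7,9.8,0],[-0.7,9.9,0],[0.3,9.9,0],[1.4,9.9,0]],"dr":[[0,0,-6],[0,0,-6],[0,0,-6],[0,0,-6],[0,0,-6]],"jaw":[220,220,220,220,220]}'
```

```text
time: 9.73
eef_pos: [0.4829, -0.1848, 0.061]
tcp_rot: [0.916, 0.4, -0.001, 0.001]
contact_force: [-1.1, -5.8, -8.8]
opening: 0.233
time: 10.15
eef_pos: [0.4532, -0.1441, 0.0609]
tcp_rot: [0.989, 0.15, -0.004, 0.001]
contact_force: [-8.5, -6.7, -3.2]
opening: 0.238
time: 10.57
eef_pos: [0.4478, -0.094, 0.0607]
tcp_rot: [0.994, -0.111, -0.007, 0.001]
contact_force: [-15.6, -8.6, 3.5]
opening: 0.232
```

```bash

python3 -m jog '{"travel":[[1.4,9.7,0],[2.4,9.4,0],[3.8,8.9,0]],"dr":[[0,0,-6],[0,0,-6],[0,0,-6]],"jaw":[220,220,220]}'
python3 -m jog '{"travel":[[5,8.4,0],[5.8,7.8,0],[0,0,0]],"dr":[[0,0,-6],[0,0,-6],[0,0,0]],"jaw":[220,220,220]}'
python3 - <<'E'
from h import *
d=np.load("nest.npz");R,t=d["R"],d["t"];piv=R@[-115,27.5]+t
s=get_state();p=s["eef_pos"][:2]*1e3;v=R.T@(p-piv);a0=np.degrees(np.arctan2(v[1],v[0]));print(a0,np.hypot(*v),np.radians(165-a0),s["contact_force"])
E
```

```text
time: 10.82
eef_pos: [0.4567, -0.0663, 0.0608]
tcp_rot: [0.964, -0.265, -0.004, 0.002]
contact_force: [-8.5, -5.6, -1.7]
opening: 0.237
time: 11.07
eef_pos: [0.4688, -0.048, 0.0608]
tcp_rot: [0.931, -0.365, -0.004, 0.0]
contact_force: [-5.4, 1.9, -0.5]
opening: 0.234
45.47938921174046 97.9217104971672 2.0860281822497844 [-5.36313421  1.94732096 -0.5114303 ]
```

```bash

python3 -m jog '{"travel":[[1.5,1.8,0],[1.5,1.8,0],[0,0,0]],"dr":[[0,0,0],[0,0,0],[0,0,0]],"jaw":[220,220,220]}'
python3 -m jog '{"travel":[[-1.5,-1.8,0],[0,0,0],[0,0,0],[0,0,20],[0,0,30]],"dr":[[0,0,0],[0,0,0],[0,0,0],[0,0,0],[0,0,0]],"jaw":[150,150,150,150,150]}'
python3 -m jog '{"travel":[[0,0,40],[0,0,40],[-10,-40,20],[0,-40,0],[0,-40,0]],"dr":[[0,0,0],[0,0,0],[0,0,0],[0,0,0],[0,0,0]],"jaw":[150,150,150,150,150]}'
python3 -m jog '{"travel":[[0,-40,0],[0,-40,0],[0,-40,0],[0,-40,0],[0,0,0]],"dr":[[0,0,0],[0,0,0],[0,0,0],[0,0,0],[0,0,0]],"jaw":[150,150,150,150,150]}'
python3 - <<'E'
from h import *
im=read_camera("top")[200:310,200:380,::-1];cv2.imwrite("pics/t5.png",cv2.resize(im,None,fx=4,fy=4,interpolation=cv2.INTER_CUBIC))
E
```

```text
time: 11.32
eef_pos: [0.4701, -0.0459, 0.0607]
tcp_rot: [0.932, -0.363, -0.005, 0.002]
contact_force: [-11.2, -2.8, 1.6]
opening: 0.238
time: 11.73
eef_pos: [0.4709, -0.0473, 0.1097]
tcp_rot: [0.931, -0.364, -0.002, -0.0]
contact_force: [-0.2, 0.3, 0.5]
opening: 0.413
time: 12.15
eef_pos: [0.4651, -0.1658, 0.2135]
tcp_rot: [0.932, -0.363, 0.004, 0.001]
contact_force: [0.5, -0.1, -0.1]
opening: 0.41
time: 12.57
eef_pos: [0.4635, -0.3312, 0.2107]
tcp_rot: [0.931, -0.366, 0.002, 0.002]
contact_force: [-0.7, 0.2, -0.0]
opening: 0.419
```

View pics/t5.png

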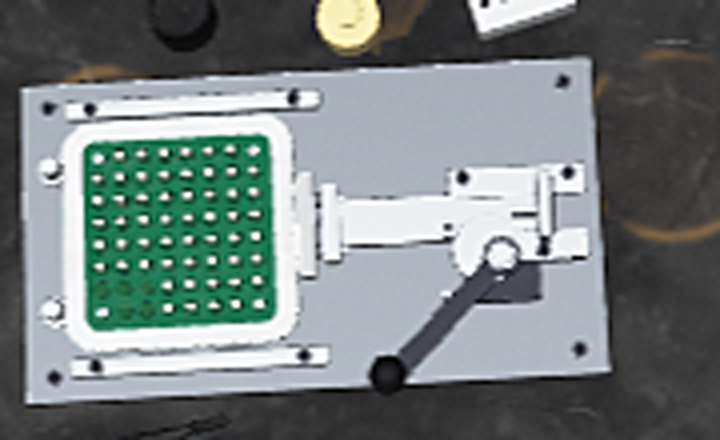

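The lever is forward with the knob at (388,374), and the thumb plate has advanced to (545,205). The fixture is on the pins. I'll check the numbers.

```bash
python3 - <<'E'
from h import *
d=np.load("nest.npz");R,t=d["R"],d["t"];C=cam("top");f=lambda x,y:(200+(x-1.5)/4,200+(y-1.5)/4)
N=lambda p:(R.T@(p[:2]*1e3-t))
v=N(onz(C,f(388,374),.08))-[-115,27.5];a=np.degrees(np.arctan2(v[1],v[0]));print("lever",np.radians(165-a),np.hypot(*v))
print("thumb back",N(onz(C,f(549,204),.066)))
im=read_camera("top")[:,:,::-1];m=cv2.inRange(cv2.cvtColor(im,cv2.COLOR_BGR2HSV),(60,120,40),(90,255,255));m[:200]=0
r=cv2.minAreaRect(cv2.findNonZero(m));print("green now",r,N(onz(C,r[0],.025)));print("start",N(onz(C,(258.36,257),.025)))
a0=cv2.imread("pics/top0.png");D=cv2.absdiff(a0,im).max(2)>60
n,l,st,c=cv2.connectedComponentsWithStats(D.astype(np.uint8));print([(s.tolist()) for s in st[1:] if s[4]>15])
E
```

```text
lever 2.1003236444691535 94.93632559900749
thumb back [-142.79395523    1.26862615]
green now ((244.0029754638672, 257.5768127441406), (46.73468017578125, 46.8499755859375), 87.79740142822266) [73.20496689 -0.55442577]
start [39.6773294  -0.13384345]
[[254, 228, 60, 58, 1201], [215, 230, 44, 58, 1066], [334, 241, 30, 20, 251], [243, 242, 13, 3, 23], [420, 245, 88, 106, 2356], [442, 248, 7, 5, 21], [238, 253, 10, 3, 19], [249, 253, 10, 3, 21], [238, 259, 13, 3, 25], [252, 258, 13, 3, 22], [238, 263, 27, 4, 48], [315, 265, 7, 6, 17], [418, 265, 6, 6, 22], [399, 269, 29, 28, 89], [292, 272, 31, 25, 309], [252, 274, 8, 4, 16], [400, 279, 27, 26, 117], [415, 285, 46, 45, 423], [426, 305, 15, 20, 91], [396, 315, 40, 36, 709], [111, 364, 317, 116, 13081], [276, 405, 12, 12, 17], [269, 418, 55, 20, 822]]
```

```bash
python3 -c "
from plant import *
print(get_state()['contact_force']); print(sign_off())"
```

```text
[0.40521086 0.92338323 0.17234563]
the job is handed in; nothing more can be done
None
```

The fixture is clamped and the job is handed in at about 12.7 s on the robot's clock. I gripped the knob and swung the lever back. I then pushed the slide by its thumb plate with shut fingers until it hit its stop (23 N, no further motion), gripped the knob again and swung the lever fully forward.

Last checks from the top camera:

| Check | Measured | Limit |
|---|---|---|
| Lever angle | about 2.10 rad | above 1.85 |
| Fixture position | x ≈ 73.2 mm, square on both pins | 70 to 74.5 mm |
| Slide travel | about 59 mm from where it started, plus an unknown start of 0 to 8 mm | above 60 mm |
| Tool | clear of everything, under 1 N | touching nothing |

- **Slide and jaw force:** I could not measure either directly. That the slide is past 60 mm and the jaw presses with over 4 N is inferred from reaching the forward stop and from the lever reaching its end.
- **Return swing:** the wrist force reached about 18 N sideways partway through, which I did not explain. It dropped again before the end.
- **Bystanders:** the before/after picture difference showed no change at the loupe, weight, dropper, hex block or tweezers. The arm hid the ring plate, so that one is unconfirmed, though the fingertips never went low near it.

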